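Fetch the flux pot from behind the bottles

TASK

The small black-lidded pot in the grey bench tidy stands behind a row of three tall containers. To get at it, first clear all three tall ones into the empty black tray, then stand the pot in the empty cup on the orange mat, and then put the three tall ones back, each upright in the same bay of the tidy that it came from. Set things down rather than dropping them, knock nothing over, and leave the low tin in the tidy and the two pots already in the other cups where they are.

Things in the scene. Friction and masses are not known exactly. Their poses are not given: they have to be found in the camera images.
- can: Aerosol can, upright, loose, round: bare aluminium with a dark grey label band, 46 mm diameter up to 98 mm high, white cap 39 to 37 mm diameter from 104 to 128 mm (top). About 0.16 kg. Origin: centre of its underside; z up. Starts in one of the three front bays of the tidy; which one changes.
- bottle: Amber glass bottle with a paper label and a black screw cap, upright, loose, round: body 44 mm diameter up to 72 mm, shoulder narrowing to 26 mm at 88 mm, cap 30 mm diameter from 94 to 122 mm (top). About 0.17 kg. Origin: centre of its underside; z up. Starts in one of the three front bays.
- dispenser: White plastic solvent dispenser with a steel dish on top, upright, loose, round: body 50 mm diameter up to 88 mm, shoulder to 34 mm at 100 mm, neck 22 mm, dish 48 mm diameter from 110 to 122 mm (its middle 125 mm). It is rigid; the dish does not pump. About 0.2 kg. Origin: centre of its underside; z up. Starts in one of the three front bays.
- pot: The wanted pot: small round white pot with a black screw lid, 36 mm diameter, 46 mm high (lid from 32 to 46 mm), loose, upright, about 0.06 kg. Origin: centre of its underside; z up. It starts in the lane of the tidy behind the three tall containers, left or right of the middle (the low tin is at the other side).
- tidy: Fixed low tray of grey steel, 116 (its x) by 209 mm (y), floor 2 mm, all walls 14 mm high. Origin: centre of underside; x points from front bays to back lane, away from robot. Three bays, 63 (x) by 66 mm (y) inside, centred at x = -24.5, y = -69, 0, 69 mm, 3 mm walls between; behind them a lane 46 mm deep over the whole width, centred at x = 32.5 mm. Yaw within 0.15 rad.
- tray: Empty black parking tray, fixed, 270 mm (its x) by 140 mm (its y), walls 3 mm thick and 15 mm high, floor 3 mm thick. Origin: centre of its underside. Room for the three tall containers in a row along its x with 80 mm between centres.
- cup: The empty cup: round dark orange rubber cup, fixed on the orange mat near its far edge, outside diameter 58 mm, inside diameter about 51 to 52 mm, 18 mm high, floor 3 mm thick. Origin: centre of its underside, on the mat 3 mm above the table; its y axis runs along the row of three equal cups, 66 mm between centres; which one is empty changes.
- tin: Low steel tin with a lid, 42 mm diameter, 18 mm high, loose, in the back lane of the tidy, 80 mm from the wanted pot. Origin: centre of its underside. Leave it.
- pot_b: A pot like the wanted one (36 mm diameter, 46 mm high), loose, already standing in another cup of the mat. Origin: centre of its underside. Leave it.
- pot_c: A second such pot, loose, already standing in the third cup of the mat. Origin: centre of its underside. Leave it.

How it is judged:
On the way, in this order (a step that is already met when the one before it is completed fails the run):
1. all three tall containers stand upright, released, inside the black tray (x of can in the frame of tray between -0.125 and 0.125 m and y of can in the frame of tray between -0.06 and 0.06 m and z of each of can, bottle, dispenser in the frame of tray below 0.008 m and angle between each of can, bottle, dispenser's own z axis and vertical below 0.1 rad and x of bottle in the frame of tray between -0.125 and 0.125 m and y of bottle in the frame of tray between -0.06 and 0.06 m and x of dispenser in the frame of tray between -0.125 and 0.125 m and y of dispenser in the frame of tray between -0.06 and 0.06 m and contact force between the fingers and can below 0.2 N and contact force between the fingers and bottle below 0.2 N and contact force between the fingers and dispenser below 0.2 N and linear speed of each of can, bottle, dispenser below 0.02 m/s), for 0.2 s.
2. the pot stands released in the empty cup while the three tall containers are still in the black tray (horizontal distance between pot and cup below 0.011 m and z of pot in the frame of cup below 0.008 m and linear speed of pot below 0.02 m/s and angle between each of pot, can, bottle, dispenser's own z axis and vertical below 0.1 rad and contact force between the fingers and pot below 0.2 N and x of can in the frame of tray between -0.125 and 0.125 m and y of can in the frame of tray between -0.06 and 0.06 m and z of each of can, bottle, dispenser in the frame of tray below 0.008 m and x of bottle in the frame of tray between -0.125 and 0.125 m and y of bottle in the frame of tray between -0.06 and 0.06 m and x of dispenser in the frame of tray between -0.125 and 0.125 m and y of dispenser in the frame of tray between -0.06 and 0.06 m), for 0.2 s.
At the end, for the whole second after the job is handed in: The pot stands upright on the floor of the cup (within 11 mm of its centre), and the can, the bottle and the dispenser each stand upright on the floor of the bay they came from (within 22 mm of where each stood at the start), all released and at rest (horizontal distance between pot and cup below 0.011 m and z of pot in the frame of cup below 0.008 m and linear speed of each of pot, can, bottle, dispenser below 0.02 m/s and angle between each of pot, can, bottle, dispenser's own z axis and vertical below 0.1 rad and contact force between the fingers and pot below 0.2 N and distance of each of can, bottle, dispenser from where it was at the start of the episode below 0.022 m and z of each of can, bottle, dispenser in the frame of tidy below 0.007 m and contact force between the fingers and can below 0.2 N and contact force between the fingers and bottle below 0.2 N and contact force between the fingers and dispenser below 0.2 N); the robot touches nothing.
It fails at once if a tall container or the pot is knocked over (tilted more than about 35 degrees) (angle between any of can, bottle, dispenser, pot's own z axis and vertical above 0.6 rad).
It fails at once if a tall container or the pot is dropped (falls free faster than 0.7 m/s, about 25 mm) ((linear speed of can above 0.7 m/s and contact force between the fingers and can below 0.05 N) or (linear speed of bottle above 0.7 m/s and contact force between the fingers and bottle below 0.05 N) or (linear speed of dispenser above 0.7 m/s and contact force between the fingers and dispenser below 0.05 N) or (linear speed of pot above 0.7 m/s and contact force between the fingers and pot below 0.05 N)).
It fails at once if the low tin or one of the two other pots is moved more than 18 mm or tipped (distance of any of tin, pot_b, pot_c from where it was at the start of the episode above 0.018 m or angle between any of tin, pot_b, pot_c's own z axis and vertical above 0.4 rad).
It also fails if it takes over 147 s, if anything falls off the work surface, if the arm or the gripper's body presses on something with over 40 N, if the wrist force passes 120 N, or if a joint passes its speed limit or range.

ROBOT

A 6-joint arm with a two-finger parallel gripper is mounted at the origin on the work surface. World frame = base frame: x ahead of the robot, y to its left, z up, the work surface at z = 0. Lengths are in m, angles in rad, forces in N, time in s.
With the tool pointing down it reaches from about 0.325 to 0.775 m from the base axis. Payload 5.5 kg.
Tool frame: the origin (TCP) lies midway between the tips of the shut fingers; the grasp point (between the pads) lies 19 mm behind it; z points along the fingers, y is the line along which they close (so a half turn about z gives the same grasp; the last joint's range is limited). The gripper opens to 88 mm and grips with 3 to 60 N. Pads are 20 mm wide; open, the fingers measure 115 mm over their backs; the gripper's body (75 mm by 178 mm) begins 61 mm behind the grasp point.
Start: joints at [1.153, 0.091, 1.231, -0, 1.82, -0.057], TCP at [0.212, 0.561, 0.223] pointing down, gripper open.
Joint ranges: [-2.87, 2.87], [-0.86, 2.18], [0.17, 2.46], [-1.51, 4.65], [0.06, 2.69], [-2.65, 2.65]. Speed limits (rad/s): [2.57, 2.57, 3.01, 3.14, 3.14, 3.14].

INTERFACE

Orientations are given as [roll, pitch, yaw] about the fixed x, y, z axes, in that order (R = Rz(yaw) Ry(pitch) Rx(roll)).
In Python, from plant import robot gives the robot as it stands.
- The arm moves only by the tool drive_tool, never from a script. Its argument "steps" is a list that holds one entry, the list of rows, each a list of 7 numbers: the shift along the tool's x, y, z each as a share of 25 mm, from -1 to 1, then the turn, a rotation vector about the tool's x, y, z each as a share of 0.12 rad, from -1 to 1, then the opening, from -1 (shut) to 1 (fully open). In form: [[[x, y, z, ax, ay, az, fingers], ...]]. A call has 1 to 10 rows; each row shifts and turns the commanded pose from where the row before left it, along the tool's axes as they then stand; what a row does not reach is not made up. A row lasts 1/10 s, in which the tool goes at most 50 mm and 8.59 degrees, less where a joint would pass 70% of its speed; a pose out of reach is approached as far as the arm can. A call with a number of a shift or a turn outside -1 to 1 is refused whole. A call with a gripper value outside its range is refused whole. The fingers move at their own pace and stop on an object; "force" is the grip in N (left out, the last holds). Time passes only in rows, so rows that do not move let the fingers close. It gives the time, the measured TCP pose, the force, the opening and the grip force at its end, in the units of the state.
- robot.read_state(): the state, without advancing time (a new reading comes with each control period).
- robot.camera(name): name is "side" or "top" or "wrist"; returns the picture (480x640x3 uint8, red, green, blue); there is no depth.
- robot.camera_params(name): a dict with "intrinsics" (3x3 intrinsics, pixels), "dist" ([k1, k2, p1, p2, k3] as OpenCV has them; the pictures are not rectified), "R" (3x3) and "t" (3): a world point X has camera coordinates R X + t; the wrist camera has in their place "tool_from_camera" (4x4, takes a point from camera to tool coordinates, whose origin is the TCP and whose axes are the flange's). Camera axes: x right, y down, z forward; pixel columns grow to the right and rows downward; lengths in m; the calibration is good to about 2 mm. A picture is of the moment at which its call begins: read the wrist's pose just before it. camera_params takes no time and is no camera call.
- robot.finish_job(): hands the job in; it is judged then, once.
The state is a dict: "clock": time; "q": joint angles; "qvel": joint speeds; "joint_torque": joint torques, N m; "eef_pos": TCP position; "tcp_rot": TCP orientation; "ft_force": force on the tool from outside, world axes, zero at the start; "wrist_torque": the same for the moment, N m; "grip_width": finger opening in m; "finger_force": force on a finger pad.
Only numpy, scipy, OpenCV 4.12 (cv2) and the standard library are available. Lean on these libraries where they do the work, as an engineer would, in place of code of your own. Each camera call takes 0.05 s, during which the arm holds its last target. There are 200 camera calls.

## Working session

There is one attempt and no reset: what is moved stays moved. The work goes in short steps, Python scripts to look and compute and a tool call to move; the robot and the scene stay as the last step left them, time stands still between calls to the robot, and variables do not carry over. Pictures are saved under pics/ and viewed, at most 14 in all, crops included, and the job is handed in when it is done.

Besides the shell and the picture viewer there is one more tool, called after "Call:" as name(argument=value, ...) on one line, values as JSON. drive_tool: Moves the arm, as the interface text tells. Shift numbers are shares of 25 mm and turn numbers shares of 0.12 rad, none past 1 either way. Its arguments: {"type":"object","properties":{"steps":{"type":"array","items":{"type":"array","items":{"type":"array","items":{"type":"number"}}}},"force":{"type":"number"}},"required":["steps"]}

```bash
mkdir -p pics; python3 - <<'E'
from plant import robot
import cv2
s=robot.read_state();print({k:s[k] for k in('clock','eef_pos','tcp_rot','grip_width')})
for n in('top','side'):
    cv2.imwrite(f'pics/{n}0.png',robot.camera(n)[:,:,::-1]);print(n,robot.camera_params(n))
print(robot.camera_params('wrist'))
E
```

```text
{'clock': 0.0, 'eef_pos': array([0.21170375, 0.56109311, 0.22151022]), 'tcp_rot': array([-3.13962900e+00, -1.01650257e-04,  2.78077704e+00]), 'grip_width': 0.08800272948267794}
top {'intrinsics': array([[448.18240322,   0.        , 315.17740744],
       [  0.        , 448.18240322, 237.28663901],
       [  0.        ,   0.        ,   1.        ]]), 'dist': array([0.00497626, 0.        , 0.        , 0.        , 0.        ]), 'R': array([[ 0.02095048, -0.99957902, -0.02007124],
       [-0.99308966, -0.01848738, -0.11589278],
       [ 0.11547292,  0.02236055, -0.99305892]]), 't': array([-0.01250042,  0.54694971,  0.91085735])}
side {'intrinsics': array([[554.41938338,   0.        , 326.72689666],
       [  0.        , 554.41938338, 243.75100277],
       [  0.        ,   0.        ,   1.        ]]), 'dist': array([-0.14759102,  0.        ,  0.        ,  0.        ,  0.        ]), 'R': array([[ 0.79371286, -0.60801093,  0.01850962],
       [-0.30897914, -0.42918679, -0.84872292],
       [ 0.52397689,  0.66792321, -0.52851377]]), 't': array([-0.44688864,  0.19433248,  0.87644712])}
{'intrinsics': array([[411.18886356,   0.        , 321.86885811],
       [  0.        , 411.18886356, 239.59465027],
       [  0.        ,   0.        ,   1.        ]]), 'dist': array([-0.03916593,  0.        ,  0.        ,  0.        ,  0.        ]), 'tool_from_camera': array([[-4.20721461e-04, -9.68591499e-01, -2.48657056e-01,
         6.65789385e-02],
       [ 9.99999909e-01, -4.25202422e-04, -3.56875940e-05,
        -3.17744772e-04],
       [-7.11628821e-05, -2.48657048e-01,  9.68591590e-01,
        -1.61470095e-01],
       [ 0.00000000e+00,  0.00000000e+00,  0.00000000e+00,
         1.00000000e+00]])}
```

View pics/top0.png

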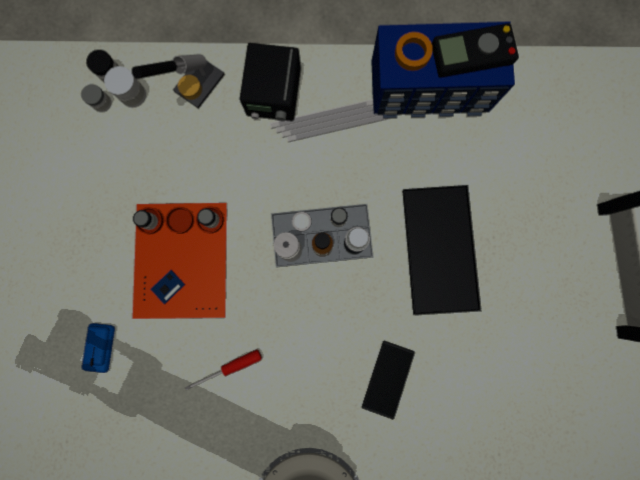

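View pics/side0.png

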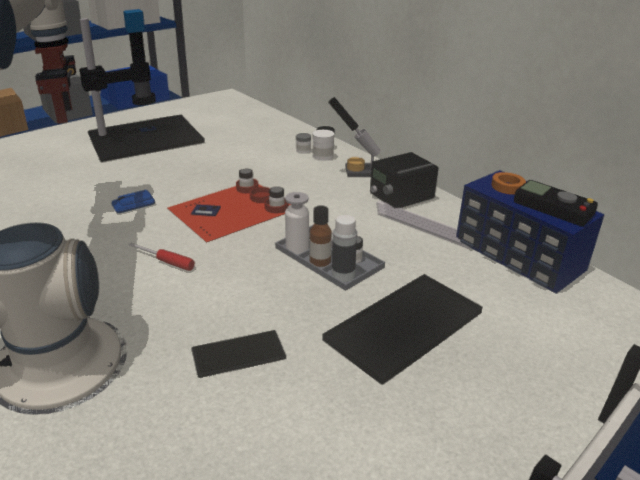

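The top view shows the dispenser at about (287,244), the bottle at (322,242) and the can at (357,240). The wanted pot is at (339,215), behind the can, and the tin is at (302,220). The empty cup is the middle one at (180,219). The tray spans (403,187) to (480,311). The side view confirms the order. Next I'll enlarge crops to read exact pixels.

```bash
python3 - <<'E'
import cv2
im=cv2.imread('pics/top0.png')
cv2.imwrite('pics/c1.png',cv2.resize(im[195:275,260:385],None,fx=6,fy=6,interpolation=cv2.INTER_CUBIC))
a=cv2.resize(im[195:245,125:235],None,fx=5,fy=5,interpolation=cv2.INTER_CUBIC)
b=cv2.resize(im[170:330,390:490],None,fx=2.5,fy=2.5,interpolation=cv2.INTER_CUBIC)
import numpy as np
c=np.zeros((400,800,3),'uint8');c[:250,:550]=a;c[:400,550:]=b
cv2.imwrite('pics/c2.png',c)
E
```

```text
(no output)
```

View pics/c1.png

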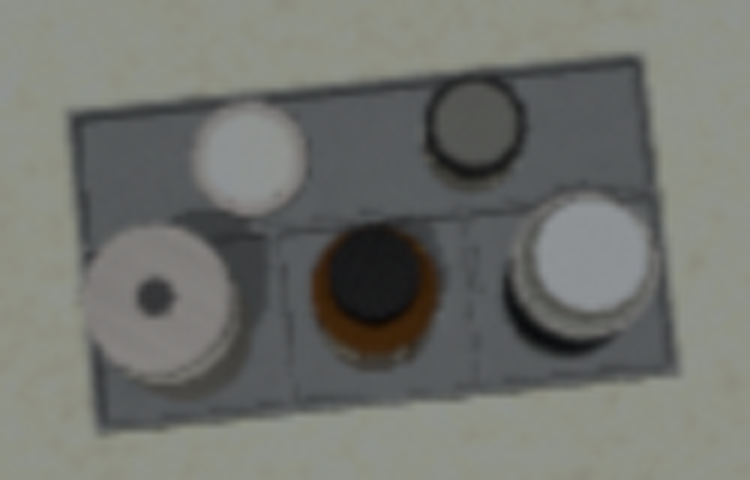

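View pics/c2.png

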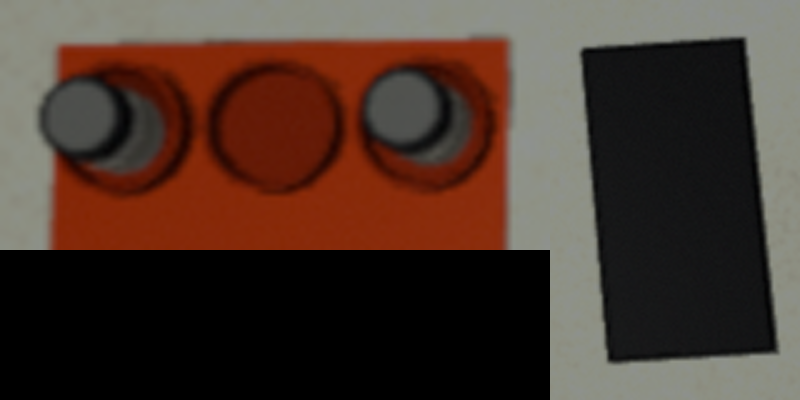

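Pixel readings (crop coordinates):
- **Crop 1, tidy rim corners:** (70,113), (640,58), (678,374) and (100,431).
- **Crop 1, object tops:** dish (160,302), bottle cap (375,273), can cap (591,253), pot lid (474,124).
- **Crop 2:** cup rim centre (275,127). Tray corners (583,49), (743,38), (777,352) and (610,361).

```bash
cat > h.py <<'E'
from plant import robot
import numpy as np, cv2
def ray(cam,uv,z):
    p=robot.camera_params(cam)
    d=cv2.undistortPoints(np.array([[uv]],float),p['intrinsics'],p['dist'])[0,0]
    R,t=p['R'],p['t']; c=-R.T@t; r=R.T@np.r_[d,1]
    return (c+r*(z-c[2])/r[2])[:2]
def goto(x,y,z,yaw,s=None):
    """print tool-frame shift (units of 25mm) and yaw turn (units .12) to pose pointing down"""
    from scipy.spatial.transform import Rotation as Ro
    s=s or robot.read_state(); R=Ro.from_euler('xyz',s['tcp_rot']); G=Ro.from_euler('xyz',[np.pi,0,yaw])
    sh=R.inv().apply(np.array([x,y,z])-s['eef_pos'])/.025
    sg=G.inv().apply(np.array([x,y,z])-s['eef_pos'])/.025
    print('now',s['eef_pos'].round(4),s['tcp_rot'].round(3),'w',round(s['grip_width'],4),'t',s['clock'])
    print('shift now-axes',sh.round(2),'goal-axes',sg.round(2),'turn',((R.inv()*G).as_rotvec()/.12).round(2))
E
python3 - <<'E'
from h import *
c1=lambda x,y:((x+.5)/6-.5+260,(y+.5)/6-.5+195)
T=np.array([ray('top',c1(*p),.014) for p in[(70,113),(640,58),(678,374),(100,431)]])
print('tidy',T.round(4).tolist(),T.mean(0),np.linalg.norm(T-np.roll(T,1,0),axis=1))
ex=(T[0]+T[1]-T[2]-T[3]);yaw=np.arctan2(ex[1],ex[0]);print('yaw',yaw)
ey=T[0]+T[3]-T[1]-T[2];print('yaw y',np.arctan2(-ey[0],ey[1]))
R=np.array([[np.cos(yaw),-np.sin(yaw)],[np.sin(yaw),np.cos(yaw)]])
for n,p,z in[('disp',(160,302),.124),('bottle',(375,273),.124),('can',(591,253),.130),('pot',(474,124),.048),('tin',(249,158),.02)]:
    w=ray('top',c1(*p),z);print(n,w.round(4),'in tidy',(R.T@(w-T.mean(0))).round(4))
print('cup',ray('top',(125+275.5/5-.5,195+127.5/5-.5),.021))
Y=np.array([ray('top',(390+(x-549.5)/2.5-.5,170+(y+.5)/2.5-.5),.015) for x,y in[(583,49),(743,38),(777,352),(610,361)]])
print('tray',Y.round(4).tolist(),Y.mean(0),np.linalg.norm(Y-np.roll(Y,1,0),axis=1))
ex=(Y[0]+Y[1]-Y[2]-Y[3]);print('tray yaw',np.arctan2(ex[1],ex[0]))
E
```

```text
tidy [[0.5993, 0.0947], [0.6229, -0.1099], [0.5094, -0.1242], [0.4851, 0.0803]] [ 0.55418181 -0.0147657 ] [0.11504344 0.20596484 0.11438721 0.20598976]
yaw 0.12538151609563677
yaw y 0.11647874545945945
disp [0.5208 0.0507] in tidy [-0.0249  0.0692]
bottle [ 0.5313 -0.0169] in tidy [-0.023   0.0007]
can [ 0.5382 -0.0845] in tidy [-0.0246 -0.0672]
pot [ 0.5921 -0.0497] in tidy [ 0.0333 -0.0394]
tin [0.5831 0.0295] in tidy [0.0343 0.0403]
cup [0.58029791 0.2906904 ]
tray [[0.6568, -0.1885], [0.6687, -0.3257], [0.4019, -0.349], [0.3914, -0.2105]] [ 0.52968967 -0.26840443] [0.26634654 0.13775655 0.26779929 0.13891807]
tray yaw 0.0848934709937485
```

Call:
drive_tool(steps=[[[-1,-0.85,0,0,0,0.91,1],[-1,-0.75,0,0,0,0.91,1],[-1,-0.6,0,0,0,0.91,1],[-1,-0.5,0,0,0,0.91,1],[-1,-0.35,0,0,0,0.91,1],[-1,-0.25,0,0,0,0.91,1],[-1,-0.1,0,0,0,0.91,1],[-1,0,0,0,0,0.91,1],[-1,0.1,0,0,0,0.91,1],[-1,0.25,0,0,0,0.91,1]]], force=25)

```text
clock: 1.1
eef_pos: [0.3315, 0.3135, 0.2222]
tcp_rot: [-3.141, 0.0, 1.685]
ft_force: [0.4, 0.0, 0.6]
grip_width: 0.0876
finger_force: 0.0
```

```bash
python3 -c "
from h import *
goto(.538,-.0845,.2,1.69)"
```

```text
now [0.3315 0.3135 0.2222] [-3.141  0.     1.685] w 0.0876 t 1.1
shift now-axes [-16.75   6.4    0.89] goal-axes [-16.79   6.31   0.89] turn [-0.    0.   -0.05]
```

Call:
drive_tool(steps=[[[-1,0.4,0,0,0,-0.05,1],[-1,0.4,0,0,0,0,1],[-1,0.4,0,0,0,0,1],[-1,0.4,0,0,0,0,1],[-1,0.4,0,0,0,0,1],[-1,0.4,0,0,0,0,1],[-1,0.4,0,0,0,0,1],[-1,0.4,0,0,0,0,1],[-1,0.4,0,0,0,0,1],[-1,0.4,0,0,0,0,1]]])

```text
clock: 2.1
eef_pos: [0.4617, 0.0776, 0.2222]
tcp_rot: [-3.141, -0.0, 1.695]
ft_force: [0.1, 1.3, 0.3]
grip_width: 0.0875
finger_force: 0.0
```

Call:
drive_tool(steps=[[[-1,0.4,0,0,0,0,1],[-1,0.4,0,0,0,0,1],[-1,0.4,0,0,0,0,1],[-1,0.4,0,0,0,0,1],[-1,0.4,0,0,0,0,1],[-1,0.3,0,0,0,0,1],[-0.6,0,0,0,0,0,1],[0,0,0,0,0,0,1],[0,0,0,0,0,0,1]]])

```text
clock: 3.0
eef_pos: [0.5385, -0.0775, 0.2225]
tcp_rot: [-3.141, -0.001, 1.694]
ft_force: [-0.6, 0.2, 0.7]
grip_width: 0.0879
finger_force: 0.0
```

```bash
python3 -c "
from h import *
goto(.538,-.0845,.2,1.69)
cv2.imwrite('pics/w1.png',robot.camera('wrist')[:,:,::-1])"
```

```text
now [ 0.5385 -0.0775  0.2225] [-3.141e+00 -1.000e-03  1.694e+00] w 0.0879 t 3.0
shift now-axes [-0.28 -0.06  0.9 ] goal-axes [-0.28 -0.05  0.9 ] turn [-0.   -0.01  0.04]
```

View pics/w1.png

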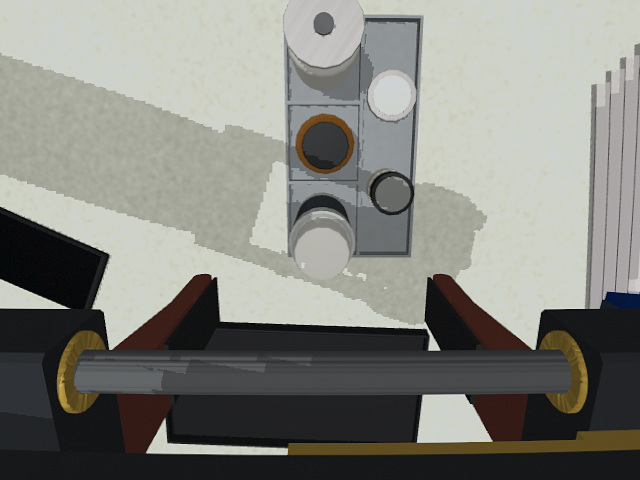

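The wrist view shows the tools lined up with the tidy: can cap at (322,252), bottle cap at (325,145), dish knob at (323,24), pot lid at (391,193). I'll cross-check these positions against the top-camera ones.

```bash
cat >> h.py <<'E'
def wray(uv,z,s=None):
    from scipy.spatial.transform import Rotation as Ro
    s=s or robot.read_state(); p=robot.camera_params('wrist'); M=p['tool_from_camera']
    d=cv2.undistortPoints(np.array([[uv]],float),p['intrinsics'],p['dist'])[0,0]
    R=Ro.from_euler('xyz',s['tcp_rot']).as_matrix()
    c=R@M[:3,3]+s['eef_pos']; r=R@M[:3,:3]@np.r_[d,1]
    return (c+r*(z-c[2])/r[2])[:2]
E
python3 -c "
from h import *
for n,u,z in [('can',(322,252),.13),('bot',(325,145),.124),('disp',(323,24),.127),('pot',(391,193),.048)]: print(n,wray(u,z).round(4))
goto(.538,-.0845,.058,1.69)"
```

```text
can [ 0.5402 -0.0836]
bot [ 0.5338 -0.0168]
disp [0.524  0.0509]
pot [ 0.5932 -0.05  ]
now [ 0.5386 -0.0771  0.2227] [ 3.142 -0.     1.695] w 0.0878 t 3.05
shift now-axes [-0.29 -0.06  6.59] goal-axes [-0.29 -0.06  6.59] turn [ 0.   -0.    0.04]
```

Call:
drive_tool(steps=[[[-0.28,0,1,0,0,0,1],[0,0,1,0,0,0,1],[0,0,1,0,0,0,1],[0,0,1,0,0,0,1],[0,0,1,0,0,0,1],[0,0,1,0,0,0,1],[0,0,0.6,0,0,0,1],[0,0,0,0,0,0,1],[0,0,0,0,0,0,1],[0,0,0,0,0,0,0.3]]])

```text
clock: 4.05
eef_pos: [0.5407, -0.0848, 0.0596]
tcp_rot: [3.139, 0.001, 1.695]
ft_force: [-0.4, 0.6, 0.3]
grip_width: 0.0828
finger_force: 0.0
```

Call:
drive_tool(steps=[[[0,0,0,0,0,0,-0.2],[0,0,0,0,0,0,-0.2],[0,0,0,0,0,0,-0.2],[0,0,0,0,0,0,-0.2],[0,0,0,0,0,0,-0.2],[0,0,0,0,0,0,-0.2],[0,0,0,0,0,0,-0.2]]])

```text
clock: 4.75
eef_pos: [0.5398, -0.0849, 0.0577]
tcp_rot: [-3.142, 0.0, 1.695]
ft_force: [-0.2, 0.2, 1.0]
grip_width: 0.0457
finger_force: 25.0
```

Call:
drive_tool(steps=[[[0,0,-0.5,0,0,0,-0.2],[0,0,-0.75,0,0,0,-0.2],[-0.5,0.1,-0.75,0,0,0,-0.2],[-1,0.2,0,0,0,0,-0.2],[-1,0.25,0,0,0,0,-0.2],[-1,0.25,0,0,0,0,-0.2],[-1,0.25,0,0,0,0,-0.2],[-1,0.25,0,0,0,0,-0.2],[-1,0.2,0,0,0,0,-0.2],[-1,0.2,0,0,0,0,-0.2]]])

```text
clock: 5.75
eef_pos: [0.6054, -0.2666, 0.108]
tcp_rot: [-3.141, -0.0, 1.695]
ft_force: [-0.3, 1.1, -1.8]
grip_width: 0.0457
finger_force: 25.0
```

Call:
drive_tool(steps=[[[-0.7,0.1,0,0,0,0,-0.2],[-0.3,0,0,0,0,0,-0.2],[0,0,0,0,0,0,-0.2],[0,0,0.6,0,0,0,-0.2],[0,0,0.7,0,0,0,-0.2],[0,0,0.4,0,0,0,-0.2],[0,0,0.1,0,0,0,-0.2],[0,0,0,0,0,0,-0.2],[0,0,0,0,0,0,-0.2]]])

```text
clock: 6.65
eef_pos: [0.611, -0.2901, 0.0632]
tcp_rot: [3.141, 0.0, 1.695]
ft_force: [-0.2, 0.2, -2.2]
grip_width: 0.0456
finger_force: 25.0
```

Call:
drive_tool(steps=[[[0,0,0.1,0,0,0,-0.2],[0,0,0.08,0,0,0,-0.2],[0,0,0,0,0,0,-0.2],[0,0,0,0,0,0,-0.2]]])

```text
clock: 7.05
eef_pos: [0.611, -0.2904, 0.0587]
tcp_rot: [3.141, 0.001, 1.695]
ft_force: [-0.4, 0.5, 0.3]
grip_width: 0.0461
finger_force: 25.0
```

Call:
drive_tool(steps=[[[0,0,0,0,0,0,0.4],[0,0,0,0,0,0,0.7],[0,0,0,0,0,0,1],[0,0,-0.6,0,0,0,1],[0,0,-1,0,0,0,1],[0,0,-1,0,0,0,1],[0,0,-1,0,0,0,1],[0,0,-1,0,0,0,1],[1,-0.2,-1,0,0,0,1],[1,-0.2,0,0,0,0,1]]])

```text
clock: 8.05
eef_pos: [0.5956, -0.2424, 0.2045]
tcp_rot: [3.134, 0.004, 1.694]
ft_force: [0.8, 0.7, 0.6]
grip_width: 0.088
finger_force: 0.0
```

Call:
drive_tool(steps=[[[1,-0.2,0,0,0,0,1],[1,-0.2,0,0,0,0,1],[1,-0.2,0,0,0,0,1],[1,-0.2,0,0,0,0,1],[1,-0.2,0,0,0,0,1],[1,-0.2,0,0,0,0,1],[1,-0.15,0,0,0,0,1],[1,0,0,0,0,0,1],[1,0,0,0,0,0,1],[0.24,0,0,0,0,0,1]]])

```text
clock: 9.05
eef_pos: [0.5324, -0.0147, 0.1998]
tcp_rot: [3.14, -0.0, 1.697]
ft_force: [0.2, -0.2, 0.3]
grip_width: 0.0879
finger_force: 0.0
```

```bash
python3 -c "
from h import *
goto(.5325,-.017,.049,1.695)
cv2.imwrite('pics/t1.png',robot.camera('top')[150:330,240:500,::-1].repeat(3,0).repeat(3,1))"
```

```text
now [ 0.5324 -0.0147  0.1998] [ 3.14  -0.     1.697] w 0.0879 t 9.05
shift now-axes [-0.09 -0.02  6.03] goal-axes [-0.09 -0.01  6.03] turn [ 0.02 -0.    0.02]
```

View pics/t1.png

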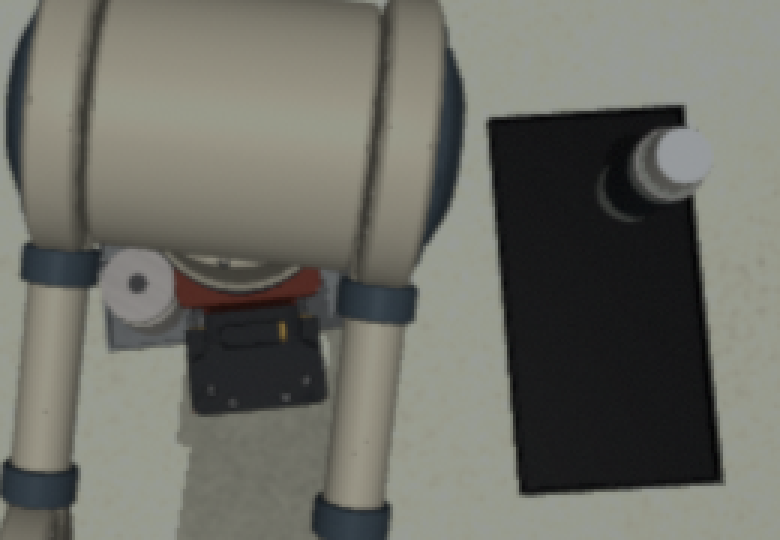

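The can stands upright in the tray's far right corner, at about crop (655,175). Next is the bottle.

Call:
drive_tool(steps=[[[-0.06,0,1,0,0,0,1],[0,0,1,0,0,0,1],[0,0,1,0,0,0,1],[0,0,1,0,0,0,1],[0,0,1,0,0,0,1],[0,0,0.7,0,0,0,1],[0,0,0.3,0,0,0,1],[0,0,0,0,0,0,1],[0,0,0,0,0,0,0.5],[0,0,0,0,0,0,-0.2]]])

```text
clock: 10.1
eef_pos: [0.5336, -0.0186, 0.0498]
tcp_rot: [3.139, 0.001, 1.695]
ft_force: [-0.2, -0.3, 0.4]
grip_width: 0.0751
finger_force: 0.0
```

Call:
drive_tool(steps=[[[0,0,0,0,0,0,-0.25],[0,0,0,0,0,0,-0.25],[0,0,0,0,0,0,-0.25],[0,0,0,0,0,0,-0.25],[0,0,0,0,0,0,-0.25],[0,0,0,0,0,0,-0.25]]])

```text
clock: 10.7
eef_pos: [0.5329, -0.0182, 0.0483]
tcp_rot: [3.141, 0.0, 1.695]
ft_force: [0.1, 0.6, 0.2]
grip_width: 0.0437
finger_force: 25.0
```

Call:
drive_tool(steps=[[[0,0,-0.5,0,0,0,-0.25],[0,0,-0.75,0,0,0,-0.25],[-0.5,-0.1,-0.75,0,0,0,-0.25],[-1,-0.15,0,0,0,0,-0.25],[-1,-0.15,0,0,0,0,-0.25],[-1,-0.15,0,0,0,0,-0.25],[-1,-0.15,0,0,0,0,-0.25],[-1,-0.15,0,0,0,0,-0.25],[-1,-0.15,0,0,0,0,-0.25],[-1,-0.15,0,0,0,0,-0.25]]])

```text
clock: 11.7
eef_pos: [0.5271, -0.2089, 0.0987]
tcp_rot: [-3.141, -0.0, 1.695]
ft_force: [0.5, 0.0, -2.0]
grip_width: 0.0433
finger_force: 25.0
```

Call:
drive_tool(steps=[[[-0.8,-0.15,0,0,0,0,-0.25],[-0.4,0,0,0,0,0,-0.25],[0,0,0,0,0,0,-0.25],[0,0,0.6,0,0,0,-0.25],[0,0,0.7,0,0,0,-0.25],[0,0,0.4,0,0,0,-0.25],[0,0,0.15,0,0,0,-0.25],[0,0,0.1,0,0,0,-0.25],[0,0,0,0,0,0,-0.25],[0,0,0,0,0,0,-0.25]]])

```text
clock: 12.7
eef_pos: [0.5279, -0.2382, 0.0501]
tcp_rot: [3.14, 0.001, 1.695]
ft_force: [0.6, -0.2, -0.8]
grip_width: 0.0435
finger_force: 25.0
```

Call:
drive_tool(steps=[[[0,0,0.04,0,0,0,-0.25],[0,0,0,0,0,0,0.3],[0,0,0,0,0,0,0.6],[0,0,0,0,0,0,1],[0,0,-0.6,0,0,0,1],[0,0,-1,0,0,0,1],[0,0,-1,0,0,0,1],[0,0,-1,0,0,0,1],[0,0,-1,0,0,0,1],[1,0.1,-1,0,0,0,1]]])

```text
clock: 13.7
eef_pos: [0.5265, -0.2146, 0.1904]
tcp_rot: [3.141, 0.001, 1.692]
ft_force: [-0.1, -0.1, -0.6]
grip_width: 0.0876
finger_force: 0.0
```

Call:
drive_tool(steps=[[[1,0.1,-0.4,0,0,0,1],[1,0.1,0,0,0,0,1],[1,0.1,0,0,0,0,1],[1,0.1,0,0,0,0,1],[1,0.1,0,0,0,0,1],[1,0.1,0,0,0,0,1],[1,0.1,0,0,0,0,1],[1,0.1,0,0,0,0,1],[1,0.1,0,0,0,0,1],[1,0.1,0,0,0,0,1]]])

```text
clock: 14.7
eef_pos: [0.5206, 0.0392, 0.1999]
tcp_rot: [3.14, 0.0, 1.695]
ft_force: [-0.1, 0.0, 0.0]
grip_width: 0.0875
finger_force: 0.0
```

Call:
drive_tool(steps=[[[0.5,0.1,0,0,0,0,1],[0,0,0,0,0,0,1],[0,0,0,0,0,0,1]]])

```text
clock: 15.0
eef_pos: [0.5217, 0.0504, 0.1988]
tcp_rot: [3.141, 0.001, 1.695]
ft_force: [-0.1, -0.3, -0.5]
grip_width: 0.0878
finger_force: 0.0
```

```bash
python3 -c "
from h import *
goto(.522,.051,.058,1.695)"
```

```text
now [0.5217 0.0504 0.1988] [3.141e+00 1.000e-03 1.695e+00] w 0.0878 t 15.0
shift now-axes [0.03 0.01 5.63] goal-axes [0.02 0.02 5.63] turn [ 0.    0.01 -0.  ]
```

Call:
drive_tool(steps=[[[0,0,1,0,0,0,1],[0,0,1,0,0,0,1],[0,0,1,0,0,0,1],[0,0,1,0,0,0,1],[0,0,1,0,0,0,1],[0,0,0.63,0,0,0,1],[0,0,0,0,0,0,1],[0,0,0,0,0,0,0.6],[0,0,0,0,0,0,0.2],[0,0,0,0,0,0,-0.1]]])

```text
clock: 16.0
eef_pos: [0.5225, 0.0509, 0.0593]
tcp_rot: [3.139, 0.0, 1.695]
ft_force: [0.3, -0.2, 0.7]
grip_width: 0.0672
finger_force: 0.0
```

Call:
drive_tool(steps=[[[0,0,0,0,0,0,-0.15],[0,0,0,0,0,0,-0.15],[0,0,0,0,0,0,-0.15],[0,0,0,0,0,0,-0.15],[0,0,0,0,0,0,-0.15]]])

```text
clock: 16.5
eef_pos: [0.5221, 0.051, 0.0582]
tcp_rot: [3.14, 0.0, 1.695]
ft_force: [2.5, 0.9, 2.4]
grip_width: 0.0495
finger_force: 24.9
```

Call:
drive_tool(steps=[[[0,0,-0.5,0,0,0,-0.15],[0,0,-0.75,0,0,0,-0.15],[-0.5,-0.3,-0.75,0,0,0,-0.15],[-1,-0.6,0,0,0,0,-0.15],[-1,-0.7,0,0,0,0,-0.15],[-1,-0.7,0,0,0,0,-0.15],[-1,-0.7,0,0,0,0,-0.15],[-1,-0.6,0,0,0,0,-0.15],[-1,-0.4,0,0,0,0,-0.15],[-1,-0.2,0,0,0,0,-0.15]]])

```text
clock: 17.5
eef_pos: [0.4394, -0.149, 0.1078]
tcp_rot: [-3.141, -0.0, 1.695]
ft_force: [-0.1, 0.9, -2.7]
grip_width: 0.0497
finger_force: 24.9
```

Call:
drive_tool(steps=[[[-1,-0.1,0,0,0,0,-0.15],[-1,-0.1,0,0,0,0,-0.15],[-1,-0.1,0,0,0,0,-0.15],[-1,0,0,0,0,0,-0.15],[-1,0,0,0,0,0,-0.15],[-0.9,0,0,0,0,0,-0.15],[-0.4,0,0,0,0,0,-0.15],[0,0,0.5,0,0,0,-0.15],[0,0,0.5,0,0,0,-0.15],[0,0,0,0,0,0,-0.15]]])

```text
clock: 18.5
eef_pos: [0.4512, -0.3032, 0.0791]
tcp_rot: [-3.138, -0.004, 1.696]
ft_force: [0.9, 1.0, -2.3]
grip_width: 0.0495
finger_force: 24.9
```

```bash
python3 -c "
from h import *
goto(.453,-.305,.0592,1.695)"
```

```text
now [ 0.4512 -0.3032  0.0791] [-3.138 -0.004  1.696] w 0.0495 t 18.5
shift now-axes [-0.08  0.06  0.8 ] goal-axes [-0.08  0.06  0.8 ] turn [-0.03 -0.04  0.01]
```

Call:
drive_tool(steps=[[[0,0,0.4,0,0,0,-0.15],[0,0,0.3,0,0,0,-0.15],[0,0,0.15,0,0,0,-0.15],[0,0,0.05,0,0,0,-0.15],[0,0,0,0,0,0,-0.15],[0,0,0,0,0,0,-0.15]]])

```text
clock: 19.1
eef_pos: [0.4528, -0.3055, 0.0606]
tcp_rot: [3.141, 0.0, 1.695]
ft_force: [-0.2, 0.0, -1.9]
grip_width: 0.0496
finger_force: 24.9
```

Call:
drive_tool(steps=[[[0,0,0.05,0,0,0,-0.15],[0,0,0,0,0,0,-0.15],[0,0,0,0,0,0,0.2],[0,0,0,0,0,0,0.6],[0,0,0,0,0,0,1],[0,0,-0.6,0,0,0,1],[0,0,-1,0,0,0,1],[0,0,-1,0,0,0,1],[0,0,-1,0,0,0,1],[0,0,-1,0,0,0,1]]])

```text
clock: 20.1
eef_pos: [0.4527, -0.3054, 0.1764]
tcp_rot: [3.141, 0.001, 1.695]
ft_force: [0.7, 0.4, -0.5]
grip_width: 0.0876
finger_force: 0.0
```

Call:
drive_tool(steps=[[[0,0,-0.8,0,0,0,1],[0.9,0.68,0,0,0,0,1],[0.95,0.68,0,0,0,0,1],[0.95,0.68,0,0,0,0,1],[0.95,0.68,0,0,0,0,1],[0.95,0.68,0,0,0,0,1],[0.95,0.68,0,0,0,0,1],[0.95,0.68,0,0,0,0,1],[0.95,0.68,0,0,0,0,1],[0.95,0.68,0,0,0,0,1]]])

```text
clock: 21.1
eef_pos: [0.5787, -0.0745, 0.1955]
tcp_rot: [3.14, 0.0, 1.695]
ft_force: [-0.3, 0.1, 0.5]
grip_width: 0.0878
finger_force: 0.0
```

Call:
drive_tool(steps=[[[0.93,0.68,0,0,0,0,1],[0,0,0,0,0,0,1],[0,0,0,0,0,0,1]]])

```text
clock: 21.4
eef_pos: [0.5922, -0.0502, 0.1948]
tcp_rot: [3.141, 0.001, 1.696]
ft_force: [-0.4, -0.1, -0.0]
grip_width: 0.0875
finger_force: 0.0
```

```bash
python3 -c "
from h import *
goto(.5925,-.05,.022,1.695)
for c in ('side','wrist'): cv2.imwrite('pics/%s2.png'%c,robot.camera(c)[:,:,::-1])"
```

```text
now [ 0.5922 -0.0502  0.1948] [3.141e+00 1.000e-03 1.696e+00] w 0.0875 t 21.4
shift now-axes [0.01 0.01 6.91] goal-axes [0.01 0.01 6.91] turn [0.   0.01 0.01]
```

View pics/side2.png

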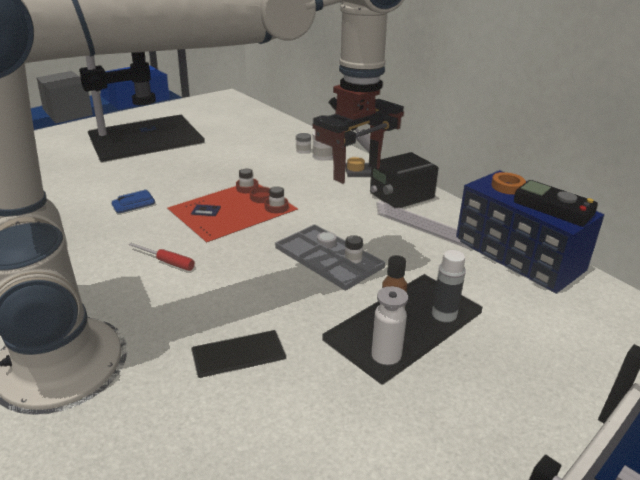

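View pics/wrist2.png

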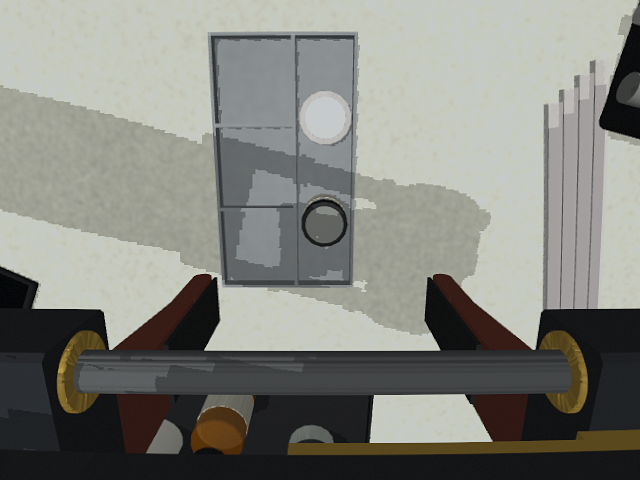

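All three stand upright in the tray, and the pot lid is centred under the tool at wrist pixel (324,222). I'll descend on the pot.

Call:
drive_tool(steps=[[[0,0,1,0,0,0,0.5],[0,0,1,0,0,0,0.5],[0,0,1,0,0,0,0.5],[0,0,1,0,0,0,0.5],[0,0,1,0,0,0,0.5],[0,0,1,0,0,0,0.5],[0,0,0.6,0,0,0,0.5],[0,0,0.3,0,0,0,0.5],[0,0,0,0,0,0,0.5],[0,0,0,0,0,0,0.2]]], force=15)

```text
clock: 22.5
eef_pos: [0.5928, -0.0507, 0.0228]
tcp_rot: [3.14, 0.001, 1.694]
ft_force: [-0.6, -0.2, 0.2]
grip_width: 0.0611
finger_force: 0.0
```

Call:
drive_tool(steps=[[[0,0,0,0,0,0,0],[0,0,0,0,0,0,-0.4],[0,0,0,0,0,0,-0.4],[0,0,0,0,0,0,-0.4],[0,0,0,0,0,0,-0.4],[0,0,0,0,0,0,-0.4]]])

```text
clock: 23.1
eef_pos: [0.5926, -0.0504, 0.0221]
tcp_rot: [3.14, 0.0, 1.695]
ft_force: [-0.1, 0.4, 3.6]
grip_width: 0.0351
finger_force: 15.0
```

Call:
drive_tool(steps=[[[0,0,-0.5,0,0,0,-0.4],[0,0,-1,0,0,0,-0.4],[0,0,-1,0,0,0,-0.4],[0.7,0.1,-0.5,0,0,0,-0.4],[1,0.1,0,0,0,0,-0.4],[1,0.1,0,0,0,0,-0.4],[1,0.1,0,0,0,0,-0.4],[1,0.1,0,0,0,0,-0.4],[1,0.1,0,0,0,0,-0.4],[1,0.1,0,0,0,0,-0.4]]])

```text
clock: 24.1
eef_pos: [0.588, 0.1203, 0.096]
tcp_rot: [-3.141, -0.0, 1.695]
ft_force: [0.6, 0.8, -0.4]
grip_width: 0.0351
finger_force: 15.0
```

Call:
drive_tool(steps=[[[1,0.1,0,0,0,0,-0.4],[0.8,0.1,0,0,0,0,-0.4],[0.4,0,0,0,0,0,-0.4],[0,0,0,0,0,0,-0.4],[0,0,0,0,0,0,-0.4]]])

```text
clock: 24.6
eef_pos: [0.5867, 0.173, 0.0962]
tcp_rot: [-3.141, 0.001, 1.695]
ft_force: [-0.3, -0.6, -0.7]
grip_width: 0.0354
finger_force: 15.0
```

```bash
python3 -c "
from h import *
goto(.580,.2907,.026,1.695)
cv2.imwrite('pics/w3.png',robot.camera('wrist')[:,:,::-1])"
```

```text
now [0.5867 0.173  0.0962] [-3.141e+00  1.000e-03  1.695e+00] w 0.0354 t 24.6
shift now-axes [4.71 0.32 2.81] goal-axes [4.7  0.32 2.81] turn [-0.  0.  0.]
```

View pics/w3.png

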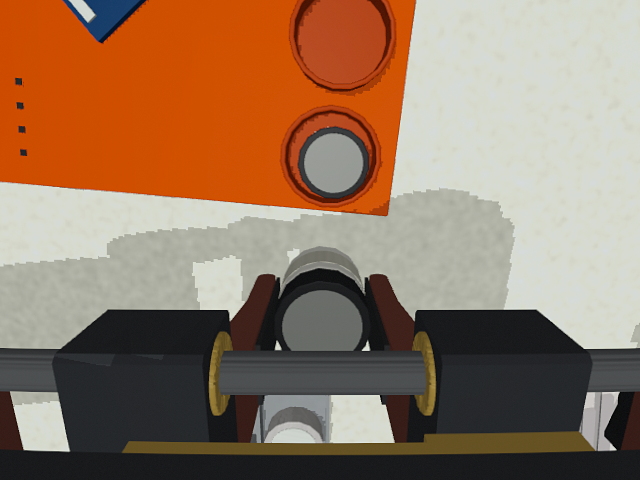

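The middle cup is empty, its rim centred at about wrist pixel (342.5,41). The near cup, with a pot in it, is at (331,156.5). The pot in the gripper hangs straight.

```bash
python3 -c "
from h import *
a=wray((342.5,41),.021);b=wray((331,156.5),.021);print(a,b,np.linalg.norm(a-b))"
```

```text
[0.58427108 0.2885295 ] [0.58594898 0.22749985] 0.06105271493387541
```

Call:
drive_tool(steps=[[[0.6,0.1,0,0,0,0,-0.4],[1,0.1,0,0,0,0,-0.4],[1,0.1,0,0,0,0,-0.4],[1,0.1,0,0,0,0,-0.4],[0.8,0,0,0,0,0,-0.4],[0.29,0,0,0,0,0,-0.4],[0,0,0.6,0,0,0,-0.4],[0,0,0.6,0,0,0,-0.4],[0,0,0.3,0,0,0,-0.4],[0,0,0,0,0,0,-0.4]]])

```text
clock: 25.65
eef_pos: [0.5812, 0.2892, 0.0557]
tcp_rot: [-3.137, 0.002, 1.694]
ft_force: [0.9, -0.2, -0.3]
grip_width: 0.035
finger_force: 15.0
```

```bash
python3 -c "
from h import *
goto(.582,.2905,.026,1.695)
cv2.imwrite('pics/s4.png',cv2.resize(robot.camera('side')[120:260,150:350,::-1],None,fx=4,fy=4,interpolation=cv2.INTER_CUBIC))"
```

```text
now [0.5812 0.2892 0.0557] [-3.137e+00  2.000e-03  1.694e+00] w 0.035 t 25.65
shift now-axes [0.05 0.04 1.19] goal-axes [0.05 0.04 1.19] turn [-0.04  0.01 -0.01]
```

View pics/s4.png

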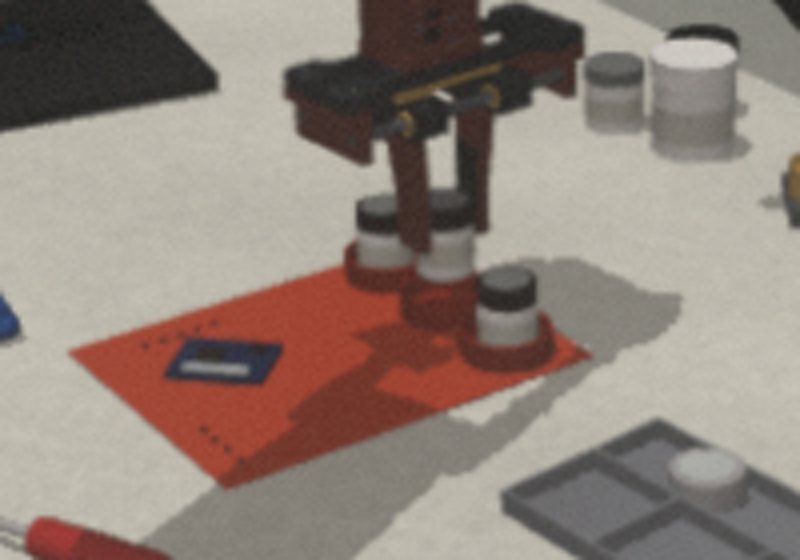

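The pot hangs centred over the empty middle cup, at crop (440,300). I'll lower it.

Call:
drive_tool(steps=[[[0,0,0.5,0,0,0,-0.4],[0,0,0.5,0,0,0,-0.4],[0,0,0.2,0,0,0,-0.4],[0,0,0.1,0,0,0,-0.4],[0,0,0,0,0,0,-0.4],[0,0,0,0,0,0,-0.4]]])

```text
clock: 26.3
eef_pos: [0.5825, 0.2908, 0.0263]
tcp_rot: [3.141, -0.0, 1.695]
ft_force: [0.7, 0.6, 0.2]
grip_width: 0.0348
finger_force: 15.0
```

Call:
drive_tool(steps=[[[0,0,0.03,0,0,0,-0.4],[0,0,0,0,0,0,-0.4],[0,0,0,0,0,0,0.1],[0,0,0,0,0,0,0.3],[0,0,0,0,0,0,0.4],[0,0,0,0,0,0,0.4],[0,0,-0.3,0,0,0,0.4],[0,0,-0.7,0,0,0,0.4],[0,0,-1,0,0,0,0.4],[0,0,-1,0,0,0,0.4]]])

```text
clock: 27.3
eef_pos: [0.5825, 0.2908, 0.103]
tcp_rot: [3.141, -0.0, 1.695]
ft_force: [0.1, -0.4, -0.2]
grip_width: 0.0614
finger_force: 0.0
```

Call:
drive_tool(steps=[[[0,0,-1,0,0,0,0.4],[0,0,-1,0,0,0,0.7],[-0.5,0,-1,0,0,0,1],[-1,0,-1,0,0,0,1],[-1,-0.3,0,0,0,0,1],[-1,-0.35,0,0,0,0,1],[-1,-0.35,0,0,0,0,1],[-1,-0.35,0,0,0,0,1],[-1,-0.4,0,0,0,0,1],[-1,-0.4,0,0,0,0,1]]])

```text
clock: 28.3
eef_pos: [0.552, 0.0971, 0.2028]
tcp_rot: [3.139, 0.0, 1.695]
ft_force: [-0.8, -0.4, 0.6]
grip_width: 0.0878
finger_force: 0.0
```

```bash
python3 -c "
from h import *
goto(.453,-.305,.059,1.695)
cv2.imwrite('pics/s5.png',cv2.resize(robot.camera('side')[120:380,150:500,::-1],None,fx=2.2,fy=2.2,interpolation=cv2.INTER_CUBIC))"
```

```text
now [0.552  0.0971 0.2028] [3.139 0.    1.695] w 0.0878 t 28.3
shift now-axes [-15.47  -5.94   5.74] goal-axes [-15.47  -5.92   5.75] turn [ 0.02  0.   -0.  ]
```

View pics/s5.png

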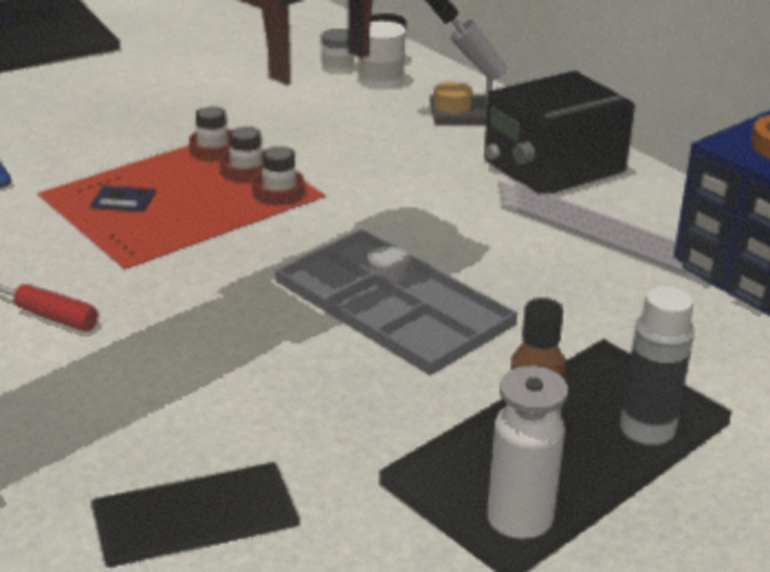

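The pot stands upright in the middle cup, at crop (244,155), and the three tall ones are still in the tray. Now I'll put the dispenser back.

Call:
drive_tool(steps=[[[-1,-0.4,0,0,0,0,1],[-1,-0.4,0,0,0,0,1],[-1,-0.4,0,0,0,0,1],[-1,-0.4,0,0,0,0,1],[-1,-0.4,0,0,0,0,1],[-1,-0.4,0,0,0,0,1],[-1,-0.4,0,0,0,0,1],[-1,-0.4,0,0,0,0,1],[-1,-0.4,0,0,0,0,1],[-1,-0.4,0,0,0,0,1]]], force=25)

```text
clock: 29.35
eef_pos: [0.4838, -0.1634, 0.2027]
tcp_rot: [3.139, 0.001, 1.695]
ft_force: [0.7, -0.1, -0.4]
grip_width: 0.0879
finger_force: 0.0
```

Call:
drive_tool(steps=[[[-1,-0.4,0,0,0,0,1],[-1,-0.4,0,0,0,0,1],[-1,-0.4,0,0,0,0,1],[-1,-0.4,0,0,0,0,1],[-1,-0.35,0,0,0,0,1],[-0.47,0,0,0,0,0,1],[0,0,0,0,0,0,1],[0,0,0,0,0,0,1]]])

```text
clock: 30.15
eef_pos: [0.4529, -0.3035, 0.2012]
tcp_rot: [3.141, -0.0, 1.695]
ft_force: [0.4, -0.0, 0.0]
grip_width: 0.0882
finger_force: 0.0
```

```bash
python3 -c "
from h import *
goto(.4528,-.3055,.059,1.695)"
```

```text
now [ 0.4529 -0.3035  0.2012] [ 3.141 -0.     1.695] w 0.0882 t 30.15
shift now-axes [-0.08 -0.02  5.69] goal-axes [-0.08 -0.01  5.69] turn [ 0.01 -0.    0.  ]
```

Call:
drive_tool(steps=[[[-0.06,0,1,0,0,0,1],[0,0,1,0,0,0,1],[0,0,1,0,0,0,1],[0,0,1,0,0,0,1],[0,0,1,0,0,0,1],[0,0,0.69,0,0,0,1],[0,0,0,0,0,0,1],[0,0,0,0,0,0,0.5],[0,0,0,0,0,0,0.2],[0,0,0,0,0,0,-0.15]]])

```text
clock: 31.15
eef_pos: [0.4535, -0.3059, 0.0601]
tcp_rot: [3.14, 0.002, 1.695]
ft_force: [-0.5, -0.1, 0.4]
grip_width: 0.0672
finger_force: 0.0
```

Call:
drive_tool(steps=[[[0,0,0,0,0,0,-0.15],[0,0,0,0,0,0,-0.15],[0,0,0,0,0,0,-0.15],[0,0,0,0,0,0,-0.15],[0,0,0,0,0,0,-0.15]]])

```text
clock: 31.65
eef_pos: [0.4529, -0.3058, 0.0589]
tcp_rot: [3.141, 0.001, 1.695]
ft_force: [0.5, 0.9, 3.3]
grip_width: 0.0493
finger_force: 25.0
```

Call:
drive_tool(steps=[[[0,0,-0.5,0,0,0,-0.15],[0,0,-0.75,0,0,0,-0.15],[0.5,0,-0.75,0,0,0,-0.15],[1,0,0,0,0,0,-0.15],[1,0,0,0,0,0,-0.15],[1,0.1,0,0,0,0,-0.15],[1,0.1,0,0,0,0,-0.15],[1,0.1,0,0,0,0,-0.15],[1,0.3,0,0,0,0,-0.15],[1,0.5,0,0,0,0,-0.15]]])

```text
clock: 32.65
eef_pos: [0.4561, -0.1153, 0.1086]
tcp_rot: [-3.141, -0.0, 1.694]
ft_force: [1.0, 0.7, -2.9]
grip_width: 0.0493
finger_force: 25.0
```

Call:
drive_tool(steps=[[[1,0.7,0,0,0,0,-0.15],[1,0.7,0,0,0,0,-0.15],[1,0.7,0,0,0,0,-0.15],[1,0.6,0,0,0,0,-0.15],[1,0.5,0,0,0,0,-0.15],[0.9,0.2,0,0,0,0,-0.15],[0.4,0,0,0,0,0,-0.15],[0,0,0.5,0,0,0,-0.15],[0,0,0,0,0,0,-0.15],[0,0,0,0,0,0,-0.15]]])

```text
clock: 33.65
eef_pos: [0.5209, 0.0495, 0.0949]
tcp_rot: [-3.14, 0.0, 1.694]
ft_force: [0.3, -0.1, -1.0]
grip_width: 0.0491
finger_force: 25.0
```

```bash
python3 -c "
from h import *
goto(.522,.051,.058,1.695)"
```

```text
now [0.5209 0.0495 0.0949] [-3.14   0.     1.694] w 0.0491 t 33.65
shift now-axes [0.05 0.05 1.48] goal-axes [0.05 0.05 1.48] turn [-0.02  0.   -0.01]
```

Call:
drive_tool(steps=[[[0,0,0.5,0,0,0,-0.15],[0,0,0.5,0,0,0,-0.15],[0,0,0.35,0,0,0,-0.15],[0,0,0.15,0,0,0,-0.15],[0,0,0,0,0,0,-0.15],[0,0,0,0,0,0,-0.15]]])

```text
clock: 34.25
eef_pos: [0.5216, 0.0506, 0.0581]
tcp_rot: [-3.141, -0.0, 1.695]
ft_force: [0.1, -0.0, -1.9]
grip_width: 0.0492
finger_force: 25.0
```

Call:
drive_tool(steps=[[[0,0,0.04,0,0,0,-0.15],[0,0,0,0,0,0,-0.15],[0,0,0,0,0,0,0.2],[0,0,0,0,0,0,0.6],[0,0,0,0,0,0,1],[0,0,-0.65,0,0,0,1],[0,0,-1,0,0,0,1],[0,0,-1,0,0,0,1],[0,0,-1,0,0,0,1],[0,0,-1,0,0,0,1]]])

```text
clock: 35.25
eef_pos: [0.5217, 0.0507, 0.1762]
tcp_rot: [3.14, 0.0, 1.695]
ft_force: [0.5, -0.6, -0.7]
grip_width: 0.0879
finger_force: 0.0
```

Call:
drive_tool(steps=[[[-0.5,0,-1,0,0,0,1],[-1,-0.15,0,0,0,0,1],[-1,-0.15,0,0,0,0,1],[-1,-0.15,0,0,0,0,1],[-1,-0.15,0,0,0,0,1],[-1,-0.15,0,0,0,0,1],[-1,-0.15,0,0,0,0,1],[-1,-0.15,0,0,0,0,1],[-1,-0.1,0,0,0,0,1],[-1,0,0,0,0,0,1]]])

```text
clock: 36.25
eef_pos: [0.5224, -0.1897, 0.2004]
tcp_rot: [3.14, 0.001, 1.695]
ft_force: [-0.2, 0.6, -0.0]
grip_width: 0.0879
finger_force: 0.0
```

Call:
drive_tool(steps=[[[-1,0,0,0,0,0,1],[-1,0,0,0,0,0,1],[0,0,0,0,0,0,1],[0,0,0,0,0,0,1]]])

```text
clock: 36.65
eef_pos: [0.5286, -0.2382, 0.1995]
tcp_rot: [3.141, -0.0, 1.694]
ft_force: [-0.6, -0.2, -0.7]
grip_width: 0.088
finger_force: 0.0
```

```bash
python3 -c "
from h import *
goto(.5279,-.2382,.0493,1.695)"
```

```text
now [ 0.5286 -0.2382  0.1995] [ 3.141 -0.     1.694] w 0.088 t 36.65
shift now-axes [ 0.   -0.03  6.01] goal-axes [ 0.01 -0.03  6.01] turn [ 0.   -0.   -0.01]
```

Call:
drive_tool(steps=[[[0,0,1,0,0,0,1],[0,0,1,0,0,0,1],[0,0,1,0,0,0,1],[0,0,1,0,0,0,1],[0,0,1,0,0,0,1],[0,0,1,0,0,0,1],[0,0,0,0,0,0,1],[0,0,0,0,0,0,0.5],[0,0,0,0,0,0,0.2],[0,0,0,0,0,0,-0.25]]])

```text
clock: 37.65
eef_pos: [0.5297, -0.2384, 0.0509]
tcp_rot: [3.139, 0.002, 1.695]
ft_force: [-0.5, 0.7, 0.1]
grip_width: 0.0674
finger_force: 0.0
```

Call:
drive_tool(steps=[[[0,0,0,0,0,0,-0.25],[0,0,0,0,0,0,-0.25],[0,0,0,0,0,0,-0.25],[0,0,0,0,0,0,-0.25],[0,0,0,0,0,0,-0.25],[0,0,0,0,0,0,-0.25]]])

```text
clock: 38.25
eef_pos: [0.5287, -0.2383, 0.049]
tcp_rot: [3.141, 0.0, 1.695]
ft_force: [-1.6, -0.4, 3.6]
grip_width: 0.0436
finger_force: 25.0
```

Call:
drive_tool(steps=[[[0,0,-0.5,0,0,0,-0.25],[0,0,-0.75,0,0,0,-0.25],[0.5,0.1,-0.75,0,0,0,-0.25],[1,0.15,0,0,0,0,-0.25],[1,0.15,0,0,0,0,-0.25],[1,0.15,0,0,0,0,-0.25],[1,0.15,0,0,0,0,-0.25],[1,0.15,0,0,0,0,-0.25],[1,0.15,0,0,0,0,-0.25],[1,0.15,0,0,0,0,-0.25]]])

```text
clock: 39.25
eef_pos: [0.5338, -0.0474, 0.099]
tcp_rot: [-3.142, -0.0, 1.695]
ft_force: [0.3, -0.2, -1.1]
grip_width: 0.0437
finger_force: 25.0
```

Call:
drive_tool(steps=[[[0.8,0.11,0,0,0,0,-0.25],[0.42,0,0,0,0,0,-0.25],[0,0,0,0,0,0,-0.25],[0,0,0.6,0,0,0,-0.25],[0,0,0.6,0,0,0,-0.25],[0,0,0.4,0,0,0,-0.25],[0,0,0.25,0,0,0,-0.25],[0,0,0.15,0,0,0,-0.25],[0,0,0,0,0,0,-0.25],[0,0,0,0,0,0,-0.25]]])

```text
clock: 40.25
eef_pos: [0.5332, -0.0181, 0.0488]
tcp_rot: [3.141, 0.0, 1.695]
ft_force: [-0.2, -0.1, -2.0]
grip_width: 0.0435
finger_force: 25.0
```

Call:
drive_tool(steps=[[[0,0,0.04,0,0,0,-0.25],[0,0,0,0,0,0,-0.25],[0,0,0,0,0,0,0.2],[0,0,0,0,0,0,0.6],[0,0,0,0,0,0,1],[0,0,-0.65,0,0,0,1],[0,0,-1,0,0,0,1],[0,0,-1,0,0,0,1],[0,0,-1,0,0,0,1],[0,0,-1,0,0,0,1]]])

```text
clock: 41.25
eef_pos: [0.533, -0.018, 0.1665]
tcp_rot: [3.14, 0.0, 1.695]
ft_force: [0.6, 0.0, 0.9]
grip_width: 0.0876
finger_force: 0.0
```

Call:
drive_tool(steps=[[[0,0,-1,0,0,0,1],[-0.9,0.2,-0.4,0,0,0,1],[-1,0.2,0,0,0,0,1],[-1,0.2,0,0,0,0,1],[-1,0.2,0,0,0,0,1],[-1,0.2,0,0,0,0,1],[-1,0.2,0,0,0,0,1],[-1,0.2,0,0,0,0,1],[-1,0.2,0,0,0,0,1],[-1,0.2,0,0,0,0,1]]])

```text
clock: 42.25
eef_pos: [0.6054, -0.2343, 0.2004]
tcp_rot: [3.14, 0.001, 1.695]
ft_force: [-0.6, -0.2, -0.6]
grip_width: 0.0877
finger_force: 0.0
```

Call:
drive_tool(steps=[[[-1,0,0,0,0,0,1],[-1,0,0,0,0,0,1],[-0.3,0,0,0,0,0,1],[0,0,0,0,0,0,1],[0,0,0,0,0,0,1]]])

```text
clock: 42.75
eef_pos: [0.6123, -0.2894, 0.1995]
tcp_rot: [3.141, -0.0, 1.695]
ft_force: [-0.3, 0.2, -0.9]
grip_width: 0.0877
finger_force: 0.0
```

```bash
python3 -c "
from h import *
goto(.611,-.2904,.059,1.695)"
```

```text
now [ 0.6123 -0.2894  0.1995] [ 3.141 -0.     1.695] w 0.0877 t 42.75
shift now-axes [-0.04 -0.06  5.62] goal-axes [-0.03 -0.06  5.62] turn [ 0. -0.  0.]
```

Call:
drive_tool(steps=[[[-0.04,-0.06,1,0,0,0,1],[0,0,1,0,0,0,1],[0,0,1,0,0,0,1],[0,0,1,0,0,0,1],[0,0,1,0,0,0,1],[0,0,0.62,0,0,0,1],[0,0,0,0,0,0,1],[0,0,0,0,0,0,0.5],[0,0,0,0,0,0,0.2],[0,0,0,0,0,0,-0.2]]])

```text
clock: 43.75
eef_pos: [0.6117, -0.2918, 0.0605]
tcp_rot: [3.139, 0.002, 1.695]
ft_force: [-0.8, 0.2, 0.6]
grip_width: 0.067
finger_force: 0.0
```

Call:
drive_tool(steps=[[[0,0,0,0,0,0,-0.2],[0,0,0,0,0,0,-0.2],[0,0,0,0,0,0,-0.2],[0,0,0,0,0,0,-0.2],[0,0,0,0,0,0,-0.2],[0,0,0,0,0,0,-0.2]]])

```text
clock: 44.35
eef_pos: [0.6109, -0.2916, 0.0587]
tcp_rot: [3.141, 0.0, 1.695]
ft_force: [-0.8, -0.8, 1.9]
grip_width: 0.0454
finger_force: 25.0
```

Call:
drive_tool(steps=[[[0,0,-0.5,0,0,0,-0.2],[0,0,-0.75,0,0,0,-0.2],[0.5,-0.1,-0.75,0,0,0,-0.2],[1,-0.2,0,0,0,0,-0.2],[1,-0.25,0,0,0,0,-0.2],[1,-0.25,0,0,0,0,-0.2],[1,-0.25,0,0,0,0,-0.2],[1,-0.25,0,0,0,0,-0.2],[1,-0.25,0,0,0,0,-0.2],[1,-0.24,0,0,0,0,-0.2]]])

```text
clock: 45.35
eef_pos: [0.5425, -0.1092, 0.1094]
tcp_rot: [3.141, -0.0, 1.695]
ft_force: [-0.1, 0.8, -1.8]
grip_width: 0.0452
finger_force: 25.0
```

Call:
drive_tool(steps=[[[0.7,0,0,0,0,0,-0.2],[0.3,0,0,0,0,0,-0.2],[0,0,0,0,0,0,-0.2],[0,0,0.6,0,0,0,-0.2],[0,0,0.6,0,0,0,-0.2],[0,0,0.4,0,0,0,-0.2],[0,0,0.25,0,0,0,-0.2],[0,0,0.15,0,0,0,-0.2],[0,0,0,0,0,0,-0.2],[0,0,0,0,0,0,-0.2]]])

```text
clock: 46.35
eef_pos: [0.5404, -0.0863, 0.0585]
tcp_rot: [3.141, 0.0, 1.695]
ft_force: [0.3, -0.5, -2.7]
grip_width: 0.0455
finger_force: 25.0
```

Call:
drive_tool(steps=[[[0,0,0.04,0,0,0,-0.2],[0,0,0,0,0,0,-0.2],[0,0,0,0,0,0,0.2],[0,0,0,0,0,0,0.6],[0,0,0,0,0,0,1],[0,0,-0.65,0,0,0,1],[0,0,-1,0,0,0,1],[0,0,-1,0,0,0,1],[0,0,-1,0,0,0,1],[0,0,-1,0,0,0,1]]])

```text
clock: 47.35
eef_pos: [0.5402, -0.0861, 0.1763]
tcp_rot: [3.14, 0.001, 1.695]
ft_force: [-0.2, -0.5, -0.8]
grip_width: 0.088
finger_force: 0.0
```

Call:
drive_tool(steps=[[[0,0,-1,0,0,0,1],[0,0,-0.7,0,0,0,1],[-1,0,0,0,0,0,1],[-1,0,0,0,0,0,1],[-1,0,0,0,0,0,1],[-1,0,0,0,0,0,1],[-1,0,0,0,0,0,1],[-1,0,0,0,0,0,1],[-1,0,0,0,0,0,1],[-0.5,0,0,0,0,0,1]]])

```text
clock: 48.35
eef_pos: [0.5633, -0.274, 0.2171]
tcp_rot: [3.141, 0.001, 1.693]
ft_force: [0.4, -0.2, -0.1]
grip_width: 0.0878
finger_force: 0.0
```

```bash
python3 -c "
from h import *
a=robot.camera('top')[180:290,125:395,::-1];cv2.imwrite('pics/e1.png',cv2.resize(a,None,fx=2.8,fy=2.5,interpolation=cv2.INTER_CUBIC))
cv2.imwrite('pics/e2.png',cv2.resize(robot.camera('side')[140:300,200:420,::-1],None,fx=3,fy=3))
goto(.54,-.085,.2,1.695)"
```

```text
now [ 0.5632 -0.2734  0.2166] [3.142 0.    1.693] w 0.0875 t 48.45
shift now-axes [ 7.59 -0.    0.66] goal-axes [7.59 0.01 0.66] turn [ 0.    0.   -0.02]
```

View pics/e1.png

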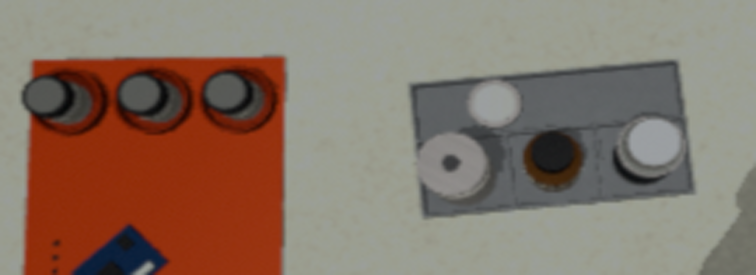

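View pics/e2.png

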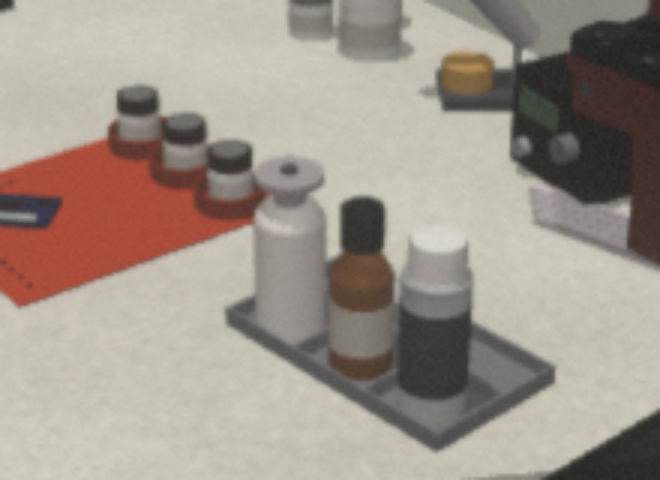

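Both views show the dispenser, bottle and can upright in their own bays, the pot in the middle cup, and the tin and other pots unmoved. Handing in.

```bash
python3 -c "
from plant import robot
print(robot.finish_job())"
```

```text
the job is handed in; nothing more can be done
None
```

The job is handed in at about 48 s: final pictures show the pot in the empty middle cup and the can, bottle and dispenser upright in their original bays, with the tin and other two pots not visibly moved; no verdict was returned.

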